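Clip the sprung dust cap onto the inspection lens

TASK

The inspection camera stands on the bench with its lens open and looking up: close it with the sprung dust cap from the holder. In the holder only the cap's ribbed sides can be got hold of, so first lift it out, lay it down front up and let go; then take it by its two orange tabs, squeeze them together, set the cap flat into the lens rim and let the tabs spring out under the rim. Work gently, do not touch the glass, and leave the other things on the bench as they are.

Things in the scene. Friction and masses are not known exactly. Their poses are not given: they have to be found in the camera images.
- cap: Black dust cap, about 95 g: round, 62 mm, with four flat-ended lugs 28 mm wide making it 64 mm across in its x and y. Origin: centre of its plug's underside; z points out of the front (tab side). Plug 43 mm across, z 0 to 10 mm; flange z 10 to 18 mm. At the start it leans in the holder, plug on the rest, front to the holder's -x and 25 degrees upward, its x up the slope, its y level.
- cap_grip (a point): Centre of the cap's flange, on its axis, 14 mm above the plug's underside; axes as cap. The ribbed flats for gripping are the lug ends 32 mm to either side of it along y.
- cap_seat (a point): Centre of the underside of the cap's flange, 10 mm above the plug's underside; axes as cap. It meets lens_rim when the cap is home.
- tab_a (a joint): Inward travel of the orange tab at the cap's +x side: 0 relaxed (sprung out), 0.005 m fully squeezed; its spring pushes with 2.4 N at 0 and 6.4 N at 5 mm. With the tab moves its latch: 14 mm wide, z 1.5 to 4.5 mm of the cap, its end 26 mm from the axis relaxed and 21 mm squeezed.
- tab_b (a joint): The same for the orange tab at the cap's -x side.
- tab_a_face (a point): Middle of the outer (gripping) face of the tab at the cap's +x side, 20 mm from the axis when relaxed and 28 mm above the plug's underside; axes as cap. The tab is 24 mm wide along y, 5 mm thick, and stands from z 18 to 34 mm of the cap.
- tab_b_face (a point): The same on the tab at the cap's -x side; the two faces are 40 mm apart relaxed, 30 mm fully squeezed.
- cap_holder: Fixed grey sheet-metal holder, left or right of the camera; base 86 x 74 mm, 4 mm thick; origin under it on the bench, x away from the cap's front. The rest is 42 mm wide, 75 mm high, leaning back 25 degrees; the cap's lower lug stands on a ledge reaching 16 mm out past the flange, so the tabs cannot be pinched there. Beside the cap all is free. The cap's origin starts at 25.5, 0, 55 mm of it.
- clear_bench (a point): A point on the bench top (z = 0) in the clear strip between holder and camera, in front of the bench power supply; the bench is free for about 55 mm around it, room to lay the cap down.
- camera: Fixed inspection camera: aluminium plate 96 x 96 x 10 mm, blue and black body 68 x 68 mm up to z = 56 mm, then the upright lens barrel, 60 mm across, up to z = 140 mm. Origin: centre of the plate's underside, on the bench.
- lens_rim (a point): Centre of the lens mouth at the top face of the rim, 140 mm above the bench; z up. The mouth is 47 mm across through a lip 4 mm thick; under the lip runs a groove 55 mm across and 8 mm high, into which the latches spring. The rim is 60 mm across outside. The cap fits at any yaw.
- lens_glass: Front glass of the lens, a dark blue dome inside the mouth, its top 12 mm below the rim; origin 16 mm below the rim, on the axis. Not to be touched.
- spray_can: Loose bystander: blue aerosol can with a red cap, standing, 48 mm across, 146 mm tall; origin under its centre.
- pliers: Loose bystander: red-handled pliers lying flat, 68 x 177 x 16 mm (long along y); origin under the middle.
- glue: Loose bystander: small white glue bottle with a red spout, standing, 40 mm across, 116 mm tall; origin under its centre.

How it is judged (in metres and radians):
On the way, in this order (a step that is already met when the one before it is completed fails the run):
1. The cap lies front up, let go and at rest, with its tabs relaxed (angle between cap's own z axis and vertical below 0.2 rad and contact force between the fingers and cap below 0.05 N and linear speed of cap below 0.02 m/s and value of joint each of tab_a, tab_b below 0.0015 m), for 0.2 s.
2. The cap has been set into the lens mouth with both tabs squeezed (value of joint each of tab_a, tab_b above 0.003 m and horizontal distance between cap_seat and lens_rim below 0.004 m and z of cap_seat in the frame of lens_rim below 0.004 m), for 0.1 s.
At the end, for the whole second after the job is handed in: The cap rests in the lens mouth, front up and level within 3 degrees, its flange on the rim (within 2 mm), centred within 3 mm, with both tabs sprung out again (within 1.5 mm of relaxed), so that the latches are under the lip (z of cap_seat in the frame of lens_rim between -0.002 and 0.0022 m and horizontal distance between cap_seat and lens_rim below 0.003 m and angle between cap's own z axis and vertical below 0.06 rad and value of joint each of tab_a, tab_b below 0.0015 m and linear speed of cap below 0.02 m/s); the robot touches nothing.
It fails at once if The lens glass was touched (contact force between anything else and lens_glass above 0.5 N).
It fails at once if The cap was pressed hard against the camera (over 40 N) (contact force between cap and camera above 40 N).
It fails at once if The camera was struck with the fingers or arm (over 15 N) (contact force between any of the fingers, the arm and camera above 15 N).
It fails at once if A bystander (spray can, pliers or glue bottle) was moved by over 30 mm (distance of any of spray_can, pliers, glue from where it was at the start of the episode above 0.03 m).
It also fails if it takes over 58 s, if anything falls off the work surface, if the arm or the gripper's body presses on something with over 40 N, if the wrist force passes 120 N, or if a joint passes its speed limit or range.

ROBOT

A 6-joint arm with a two-finger parallel gripper is mounted at the origin on a cart in front of the work surface, level with it; the furniture and walls round the work are solid. World frame = base frame: x ahead of the robot, y to its left, z up, the work surface at z = 0. Lengths are in m, angles in degrees, forces in N, time in s.
With the tool pointing down it reaches from about 0.25 to 0.8 m from the base axis. Payload 3.9 kg.
Tool frame: the origin (TCP) lies on the centre line of the jaws, within the pads' length; the fingertips stand 8 mm ahead of it and the grasp point (between the pads) lies 11 mm behind it (bot.finger_overhang is the distance from the TCP to the fingertips, in m); z points along the fingers, y is the line along which they close (so a half turn about z gives the same grasp; the last joint's range is limited). The gripper opens to 85 mm and grips with 20 to 120 N. Pads are 22 mm wide; open, the fingers measure 114 mm over their backs; the gripper's body (76 mm by 85 mm) begins 54 mm behind the grasp point. The pads swing forward as they close: fully open they stand 13 mm farther back than shut.
Start: joints at [0, 14.897, -7.913, 67.191, 0, 90], TCP at [0.525, -0, 0.239] pointing down, gripper open.
Joint ranges: [-159.42, 159.42], [-47.68, 98.78], [-73.54, 78.23], [-108.79, 121.32], [-90, 84.71], [-180, 180]. Speed limits (degrees/s): [147.25, 147.25, 180, 180, 180, 180].

INTERFACE

Orientations are given as a 3x3 rotation matrix whose columns are the frame's x, y, z axes.
In Python, from cell import sensors, get_image, job, bot gives the robot as it stands.
- The arm moves only by the tool jog_arm, never from a script. Its argument "increments" is a list of rows, each a list of 7 numbers: the shift along the tool's x, y, z each as a share of 0.04 m, from -1 to 1, then the turn, a rotation vector about the tool's x, y, z each as a share of 0.12 rad, from -1 to 1, then the opening, from 0 (shut) to 1 (fully open). A call has 1 to 5 rows; each row shifts and turns the commanded pose from where the row before left it, along the tool's axes as they then stand; what a row does not reach is not made up. A row lasts 1/10 s, in which the tool goes at most 50 mm and 8.59 degrees, less where a joint would pass 70% of its speed; a pose out of reach is approached as far as the arm can. A call with a number of a shift or a turn outside -1 to 1 is refused whole. A call with a gripper value outside its range is refused whole. The fingers move at their own pace and stop on an object; "force" is the grip in N (left out, the last holds). Time passes only in rows, so rows that do not move let the fingers close. It gives the time, the measured TCP pose, the force, the opening and the grip force at its end, in the units of the state.
- sensors.sense(): the state, without advancing time (a new reading comes with each control period).
- get_image(name): name is "scene" or "side" or "wrist"; returns a dict with "pixels" (420x560x3 uint8, blue, green, red), "z_map" (420x560 float32, m along the optical axis (not along the pixel's ray), 0 where there is no reading), "fx", "fy", "cx", "cy" (pixels), "rvec" (rotation vector, rad) and "tvec" (3), from world to camera coordinates, as OpenCV has them. Camera axes: x right, y down, z forward; pixel columns grow to the right and rows downward; lengths in m; the calibration is good to about 2 mm. The wrist camera is an equidistant fisheye: a pixel r from the principal point sees the ray r / f radians off the axis. A picture is of the moment at which its call begins.
- job.sign_off(): hands the job in; it is judged then, once.
The state is a dict: "time_s": time; "joint_pos": joint angles; "dq": joint speeds; "joint_efforts": joint torques, N m; "position": TCP position; "orientation": TCP orientation; "contact_force": force on the tool from outside, world axes, zero at the start; "moment": the same for the moment, N m; "finger_gap": finger opening in m; "finger_force": force on a finger pad.
Only numpy, scipy, OpenCV 4.12 (cv2) and the standard library are available. Lean on these libraries where they do the work, as an engineer would, in place of code of your own. Each camera call takes 0.05 s, during which the arm holds its last target. There are 200 camera calls.

## Working session

There is one attempt and no reset: what is moved stays moved. The work goes in short steps, Python scripts to look and compute and a tool call to move; the robot and the scene stay as the last step left them, time stands still between calls to the robot, and variables do not carry over. Pictures are saved under pics/ and viewed, at most 10 in all, crops included, and the job is handed in when it is done.

Besides the shell and the picture viewer there is one more tool, called after ">>>" by a JSON object that holds its "method" and its "body", one argument or row to a line. jog_arm: Moves the arm, as the interface text tells. Its arguments: {"type":"object","properties":{"increments":{"type":"array"},"force":{"type":"number"}},"required":["increments"]}

```bash
mkdir -p pics; cat > h.py <<'E'
import numpy as np,cv2
from cell import sensors,get_image,job,bot
def pts(im):
    z=im['z_map'];h,w=z.shape
    u,v=np.meshgrid(np.arange(w),np.arange(h))
    P=np.stack([(u-im['cx'])/im['fx']*z,(v-im['cy'])/im['fy']*z,z],-1)
    R=cv2.Rodrigues(np.array(im['rvec'],float))[0]
    W=(P-np.array(im['tvec']).ravel())@R
    W[z==0]=np.nan
    return W
E
python3 - <<'E'
from h import *
a=get_image('scene');b=get_image('side')
for n,i in(('scene',a),('side',b)):
    np.savez('pics/%s.npz'%n,**i);cv2.imwrite('pics/%s0.png'%n,i['pixels'])
    R=cv2.Rodrigues(np.array(i['rvec'],float))[0];print(n,-R.T@np.array(i['tvec']).ravel(),R[2])
s=sensors.sense();print(s['time_s'],s['orientation'],s['finger_gap'])
E
```

```text
scene [-0.10314183 -0.67583578  0.5809003 ] [ 0.67387146  0.47609745 -0.56500307]
side [ 0.29140902 -1.22860303  0.49165656] [ 0.18814831  0.91706375 -0.3515598 ]
0.1 [[ 1.61453570e-05  9.99998419e-01 -1.77809801e-03]
 [ 1.00000000e+00 -1.61205922e-05  1.39420132e-05]
 [ 1.39133271e-05 -1.77809823e-03 -9.99998419e-01]] 0.08541476925087448
```

View pics/scene0.png

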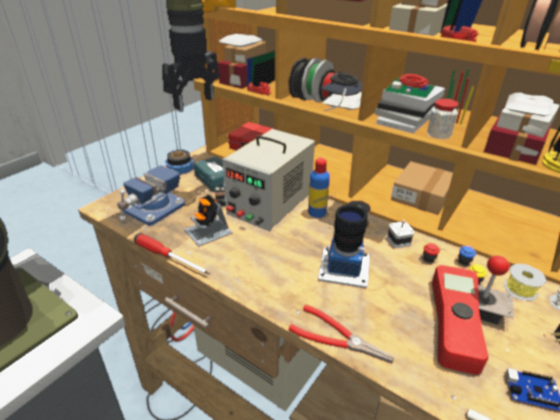

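View pics/side0.png

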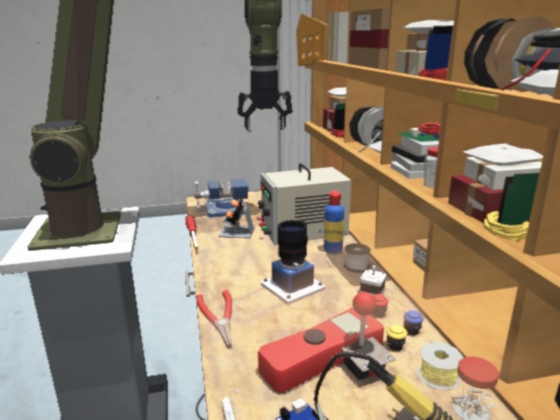

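The scene view shows the holder with cap at about (207,220), lens top at (350,213), pliers at (340,335) and the spray can at (318,190). In the side view the holder is at (237,222) and the lens at (293,235). Next I measure from the depth maps.

```bash
python3 - <<'E'
from h import *
from scipy.optimize import least_squares
np.set_printoptions(precision=4,suppress=True)
def show(W,px,box,n):
    u0,u1,v0,v1=box
    P=W[v0:v1,u0:u1].reshape(-1,3);C=px[v0:v1,u0:u1].reshape(-1,3).astype(int)
    return P,C
for n,cb,hb in(('scene',(310,380,195,290),(180,235,190,245)),('side',(260,326,215,300),(215,260,195,240))):
    d=np.load('pics/%s.npz'%n);W=pts(d)
    P,C=show(W,d['pixels'],cb,n)
    k=(P[:,2]>.075)&(P[:,2]<.125)&(C.sum(1)<200);B=P[k]
    c0=np.nanmedian(B,0)
    f=least_squares(lambda c:np.hypot(B[:,0]-c[0],B[:,1]-c[1])-.030,c0[:2]+[.02,.02],loss='soft_l1',f_scale=.002)
    print(n,'barrel med',c0,len(B),'circle',f.x,np.sqrt(np.mean(f.fun**2)))
    near=np.hypot(P[:,0]-f.x[0],P[:,1]-f.x[1])<.045
    print(' top z',np.nanpercentile(P[near,2],[90,95,99,100]))
    k=(P[:,2]>.005)&(P[:,2]<.015)&(C.min(1)>110); 
    r=cv2.minAreaRect(P[k][:,:2].astype(np.float32));print(' plate',r,k.sum())
    P,C=show(W,d['pixels'],hb,n)
    o=(C[:,2]>180)&(C[:,0]<90)&(C[:,1]<170)&(C[:,1]>70)&(P[:,2]>.03)
    print(' orange',o.sum(),np.nanmean(P[o],0),np.nanmin(P[o],0),np.nanmax(P[o],0))
    g=(P[:,2]>.002)&(P[:,2]<.007)&(abs(C[:,2]-C[:,0])<40)
    r=cv2.minAreaRect(P[g][:,:2].astype(np.float32));print(' base',r,g.sum())
    g=(P[:,2]>.02)&(C.sum(1)<150)
    print(' black',g.sum(),np.nanmean(P[g],0),np.nanpercentile(P[g],[2,98],axis=0))
    # zoom
    u0,u1,v0,v1=hb
    cv2.imwrite('pics/z_%s.png'%n,cv2.resize(d['pixels'][v0-5:v0+55,u0-10:u0+60],None,fx=5.5,fy=5.5,interpolation=cv2.INTER_CUBIC))
z=[cv2.imread('pics/z_%s.png'%n) for n in('scene','side')]
cv2.imwrite('pics/z.png',np.hstack(z))
E
```

```text
scene barrel med [ 0.4697 -0.4338  0.104 ] 630 circle [ 0.4947 -0.4227] 0.0018099524809370982
 top z [0.135  0.1389 0.1402 0.142 ]
 plate ((0.49295952916145325, -0.42362654209136963), (0.09736057370901108, 0.09595093876123428), 23.179847717285156) 651
 orange 96 [ 0.4147 -0.114   0.0662] [ 0.3931 -0.1352  0.0398] [ 0.4811 -0.0895  0.0879]
 base ((0.4569167196750641, -0.068197101354599), (0.19853752851486206, 0.12253230810165405), 65.28400421142578) 575
 black 314 [ 0.4227 -0.1245  0.0605] [[ 0.4015 -0.1464  0.0262]
 [ 0.5093 -0.0703  0.088 ]]
side barrel med [ 0.4853 -0.4473  0.1023] 618 circle [ 0.4924 -0.4213] 0.021427789926861444
 top z [0.1344 0.1401 0.142  0.1429]
 plate ((0.5149198174476624, -0.34258341789245605), (0.2954598665237427, 0.13931772112846375), 73.52481079101562) 619
 orange 24 [ 0.4103 -0.1179  0.0661] [ 0.3947 -0.1321  0.0433] [ 0.4764 -0.1007  0.0892]
 base ((0.4214191734790802, -0.02248723804950714), (0.2738106846809387, 0.10393078625202179), 85.49894714355469) 319
 black 119 [ 0.4153 -0.1297  0.0568] [[ 0.3971 -0.146   0.03  ]
 [ 0.4311 -0.1013  0.0847]]
```

View pics/z.png

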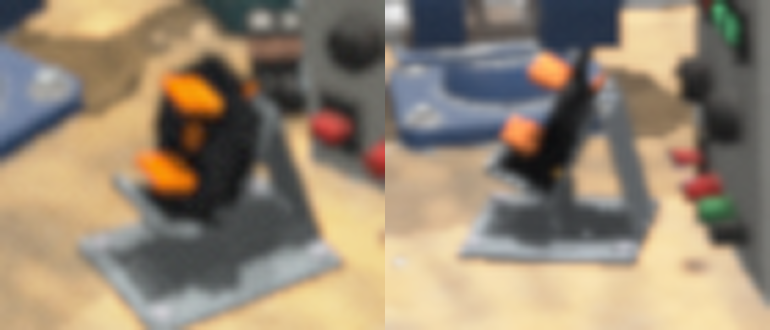

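The zoom shows the cap leaning in the holder, with its orange tabs facing the robot. I'll fit the yaw with tighter gates.

```bash
cat > fit.py <<'E'
from h import *
from scipy.optimize import least_squares
np.set_printoptions(precision=4,suppress=True)
G=[];O=[];B=[]
for n in('scene','side'):
    d=np.load('pics/%s.npz'%n);P=pts(d).reshape(-1,3);C=d['pixels'].reshape(-1,3).astype(int)
    k=(abs(P[:,0]-.43)<.075)&(abs(P[:,1]+.115)<.075);P=P[k];C=C[k]
    g=(P[:,2]>.0025)&(P[:,2]<.008)&(C[:,2]-C[:,0]<30)
    print(n,'base',cv2.minAreaRect(P[g][:,:2].astype(np.float32)),g.sum())
    o=(C[:,2]>170)&(C[:,0]<90)&(C[:,1]<170)&(C[:,1]>70)&(P[:,2]>.035)&(P[:,2]<.11)
    b=(P[:,2]>.03)&(P[:,2]<.11)&(C.max(1)<60)
    print(o.sum(),b.sum(),P[o].mean(0),P[b].mean(0))
    O.append(P[o]);B.append(P[b]);G.append(P[g])
O=np.vstack(O);B=np.vstack(B)
# cap model: SDF of flange disc and tab boxes; unknown holder x,y,yaw
s,c=np.sin(np.radians(25)),np.cos(np.radians(25))
Rc=np.array([[s,0,-c],[0,1,0],[c,0,s]])
def loc(P,q):
    Rz=cv2.Rodrigues(np.array([0,0,q[2]]))[0]
    return ((P-[q[0],q[1],q[3] if len(q)>3 else 0])@Rz-[.0255,0,.055])@Rc
def box(p,c,h):
    e=abs(p-c)-h
    return np.linalg.norm(np.maximum(e,0),axis=1)+np.minimum(e.max(1),0)
def res(q):
    p=loc(O,q);ro=np.minimum(box(p,[.0175,0,.026],[.0025,.012,.008]),box(p,[-.0175,0,.026],[.0025,.012,.008]))
    p=loc(B,q);r=np.hypot(p[:,0],p[:,1])-.0315;e=np.stack([r,abs(p[:,2]-.014)-.004],1)
    rb=np.linalg.norm(np.maximum(e,0),axis=1)+np.minimum(e.max(1),0)
    return np.r_[ro,rb]
for y0 in(-.6,-.2,.2,.5):
    f=least_squares(res,[.43,-.11,y0],loss='soft_l1',f_scale=.002)
    print(f.x,np.degrees(f.x[2]),f.cost,np.median(abs(f.fun)))
E
python3 fit.py
```

```text
scene base ((0.44077831506729126, -0.12390371412038803), (0.07424396276473999, 0.13522611558437347), 70.14393615722656) 509
104 315 [ 0.4191 -0.1158  0.0645] [ 0.4247 -0.1294  0.0645]
side base ((0.41647177934646606, -0.11405804753303528), (0.07488757371902466, 0.08628405630588531), 70.16210174560547) 305
32 145 [ 0.4182 -0.1222  0.064 ] [ 0.4247 -0.1335  0.0624]
[ 0.4092 -0.1121 -0.324 ] -18.56146691683264 0.010679478433941965 0.001523170743265873
[ 0.4092 -0.1121 -0.3228] -18.495714756962816 0.010679446742248523 0.0015221218678565882
[ 0.4092 -0.1121 -0.3228] -18.49590017925893 0.01067944674160983 0.0015220860006542412
[ 0.4092 -0.1121 -0.3228] -18.495601299747257 0.010679446742850766 0.0015221578590570214
```

```bash
cat >> h.py <<'E'
np.set_printoptions(precision=4,suppress=True)
psi=np.radians(-19.8);hx=np.array([np.cos(psi),np.sin(psi),0]);hy=np.array([-hx[1],hx[0],0]);up=np.array([0,0,1.])
def Rt(el,y=hy,x=hx):  # tool z = cos(el)*x - sin(el)*up
    z=np.cos(np.radians(el))*x-np.sin(np.radians(el))*up
    return np.stack([np.cross(y,z),y,z],1)
def go(p=None,R=None):
    s=sensors.sense();P=np.array(s['position']);Q=np.array(s['orientation'])
    if p is not None: print('shift units(tool)',Q.T@(np.array(p)-P)/.04)
    if R is not None: print('turn units',cv2.Rodrigues(Q.T@R)[0].ravel()/.12)
    print('t',s['time_s'],'P',P,'j',np.array(s['joint_pos']),'gap',s['finger_gap'],'F',np.array(s['contact_force']))
E
python3 - <<'E'
from h import *
d=np.load('pics/scene.npz');P=pts(d).reshape(-1,3)
for n in('scene','side'):
    P=pts(np.load('pics/%s.npz'%n)).reshape(-1,3)
    k=(abs(P[:,0]-.525)<.08)&(abs(P[:,1])<.05)&(P[:,2]>.2)&(P[:,2]<.32);Q=P[k]
    print(n,k.sum(),np.percentile(Q[:,2],[0,1,3,10]))
    for lo in np.arange(.21,.27,.006):
        q=Q[(Q[:,2]>=lo)&(Q[:,2]<lo+.006)]
        if len(q):print(round(lo,3),len(q),q.min(0),q.max(0))
print(bot,[a for a in dir(bot) if a[0]!='_'],bot.finger_overhang)
g=np.array([.4285,-.1184,.061]);R=Rt(45)
go(g-.12*R[:,2],R)
E
```

```text
scene 1089 [0.2424 0.2448 0.2492 0.2582]
0.24 18 [ 0.4749 -0.009   0.2424] [0.5718 0.0116 0.2458]
0.246 36 [ 0.4703 -0.0119  0.2465] [0.5732 0.0088 0.2517]
0.252 54 [ 0.4669 -0.0146  0.252 ] [0.5779 0.0137 0.2579]
0.258 52 [ 0.4656 -0.0118  0.2581] [0.5798 0.0107 0.2639]
0.264 55 [ 0.4666 -0.0116  0.264 ] [0.5812 0.0122 0.27  ]
0.27 56 [ 0.4675 -0.0121  0.27  ] [0.5828 0.0097 0.276 ]
side 568 [0.2466 0.249  0.2528 0.2628]
0.246 15 [ 0.4732 -0.013   0.2466] [0.5722 0.0069 0.2518]
0.252 21 [ 0.4672 -0.0142  0.2525] [0.5782 0.0015 0.258 ]
0.258 24 [ 0.466  -0.0146  0.2584] [0.5787 0.0079 0.2632]
0.264 28 [ 0.4657 -0.0137  0.2644] [0.578  0.0057 0.2698]
0.27 27 [ 0.4658 -0.0123  0.2703] [0.5779 0.012  0.2758]
<Robot object at 0x7ff1d8ebc050> ['Unreachable', 'finger_overhang'] 0.008
shift units(tool) [-2.2416 -4.3893  2.325 ]
turn units [-4.0109 -5.6983 -9.6489]
t 0.1 P [0.5244 0.     0.2385] j [ 0.     14.9331 -7.978  67.1908  0.0008 90.001 ] gap 0.08541476925087448 F [-0.5559 -0.1627 -0.2655]
```

>>> {"method": "jog_arm", "body": {
  "increments": [
    [-0.45,-0.85,0.2,0,0,0,1],
    [-0.45,-0.85,0.2,0,0,0,1],
    [-0.45,-0.85,0.2,0,0,0,1],
    [-0.45,-0.85,0.2,0,0,0,1],
    [-0.45,-0.85,0.2,0,0,0,1]
  ]
}}

```text
time_s: 0.6
position: [0.3532, -0.0904, 0.1986]
orientation: [[-0.001, 1.0, -0.001], [1.0, 0.001, -0.0], [-0.0, -0.001, -1.0]]
contact_force: [0.2, -0.8, 1.2]
finger_gap: 0.0855
finger_force: 0.0
```

```bash
python3 -c "
from h import *
R=Rt(40);go([.35,-.09,.2],R)"
```

```text
shift units(tool) [ 0.0088 -0.0808 -0.0342]
turn units [-4.4427 -6.3212 -9.5141]
t 0.6 P [ 0.3532 -0.0904  0.1986] j [-14.3359   0.5777 -31.4783  57.9822  -0.0138  75.6286] gap 0.08553023404586012 F [ 0.2449 -0.8491  1.2275]
```

>>> {"method": "jog_arm", "body": {
  "increments": [
    [0,0,0,-0.4,-0.57,-0.86,1],
    [0,0,0,-0.4,-0.57,-0.86,1],
    [0,0,0,-0.4,-0.57,-0.86,1],
    [0,0,0,-0.4,-0.57,-0.86,1],
    [0,0,0,-0.4,-0.57,-0.86,1]
  ]
}}

```text
time_s: 1.1
position: [0.3547, -0.0899, 0.1992]
orientation: [[-0.442, 0.842, 0.31], [0.813, 0.522, -0.259], [-0.38, 0.138, -0.915]]
contact_force: [-0.4, 1.3, 0.2]
finger_gap: 0.0856
finger_force: 0.0
```

>>> {"method": "jog_arm", "body": {
  "increments": [
    [0,0,0,-0.4,-0.57,-0.86,1],
    [0,0,0,-0.4,-0.57,-0.86,1],
    [0,0,0,-0.4,-0.57,-0.86,1],
    [0,0,0,-0.4,-0.57,-0.86,1],
    [0,0,0,-0.4,-0.57,-0.86,1]
  ]
}}

```text
time_s: 1.6
position: [0.3545, -0.0894, 0.199]
orientation: [[-0.614, 0.437, 0.657], [0.334, 0.898, -0.285], [-0.715, 0.044, -0.698]]
contact_force: [-0.1, -0.3, -0.7]
finger_gap: 0.0854
finger_force: 0.0
```

```bash
python3 -c "
from h import *
g=np.array([.4285,-.1184,.061])
R=Rt(40);go(g-.1*R[:,2],R)
i=get_image('wrist');cv2.imwrite('pics/w0.png',i['pixels']);np.savez('pics/w0.npz',**i);print(i['fx'],i['cx'],i['cy'])"
```

```text
shift units(tool) [ 1.2618 -0.1291  1.3392]
turn units [-0.4127 -0.6026 -0.8729]
t 1.6 P [ 0.3545 -0.0894  0.199 ] j [ -0.1227 -26.9846 -69.9828   3.6726 -16.4824  20.2963] gap 0.08544667118519715 F [-0.1081 -0.3495 -0.6583]
325.19226210127806 280.1439779078067 208.7806488270941
```

View pics/w0.png

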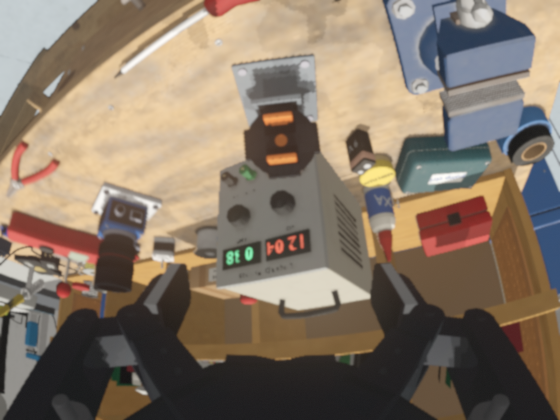

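The wrist view shows the cap at about (281,140), its tabs at (278,118) and (282,158), and the base behind at (275,85). I'll refine the pose by fitting the wrist depth.

```bash
cat >> h.py <<'E'
def wpts(im):
    z=im['z_map'];h,w=z.shape
    u,v=np.meshgrid(np.arange(w),np.arange(h))
    a=(u-im['cx'])/im['fx'];b=(v-im['cy'])/im['fy'];r=np.hypot(a,b)+1e-9
    k=np.tan(r)/r
    P=np.stack([a*k*z,b*k*z,z],-1)
    R=cv2.Rodrigues(np.array(im['rvec'],float))[0]
    W=(P-np.array(im['tvec']).ravel())@R
    W[z==0]=np.nan
    return W
E
cat > wf.py <<'E'
from fit import *
import sys
d=np.load('pics/w0.npz');W=wpts(d);px=d['pixels'].astype(int)
v,u=np.mgrid[:420,:560]
m=(u>225)&(u<335)&(v>45)&(v<185)
P=W[m];C=px[m]
o=(C[:,2]>150)&(C[:,0]<90)&(C[:,1]<170)&(C[:,1]>60)&(P[:,2]>.03)&(P[:,2]<.11)
b=(P[:,2]>.03)&(P[:,2]<.11)&(C.max(1)<90)&(P[:,0]<.47)
g=(P[:,2]>.0015)&(P[:,2]<.008)&(C[:,2]-C[:,0]<30)
print(o.sum(),b.sum(),g.sum(),'orange',P[o].mean(0),'base',cv2.minAreaRect(P[g][:,:2].astype(np.float32)), np.median(P[g][:,2]))
import fit
fit.O=P[o];fit.B=P[b]
f=least_squares(fit.res,[.4165,-.114,-.34,0],loss='soft_l1',f_scale=.001)
print('wrist',f.x,np.degrees(f.x[2]),np.median(abs(f.fun)))
q=f.x;Rz=cv2.Rodrigues(np.array([0,0,q[2]]))[0];print('grip',Rz@np.array([.0128,0,.0609])+[q[0],q[1],q[3]])
# lens barrel
m=(u>80)&(u<150)&(v>180)&(v<300);p=W[m];k=(p[:,2]>.13)&(p[:,2]<.15);print('lens',k.sum(),p[k].mean(0) if k.any() else '')
E
python3 wf.py | tail -4
```

```text
438 3135 3501 orange [ 0.4067 -0.1102  0.0669] base ((0.44261106848716736, -0.12764331698417664), (0.0834202766418457, 0.15455113351345062), 62.014198303222656) 0.00405288227985736
wrist [ 0.407  -0.1104 -0.3361 -0.    ] -19.2575679548035 0.00047489585367582916
grip [ 0.4191 -0.1146  0.0609]
lens 521 [ 0.4883 -0.4186  0.1359]
```

```bash
sed -i 's/radians(-19.8)/radians(-19.4)/' h.py; python3 -c "
from h import *
g=np.array([.4193,-.1147,.061])
R=Rt(40);go(g+.007*R[:,2],R)
P=np.array(sensors.sense()['position']);print('in final frame',R.T@(g+.007*R[:,2]-P)/.04)"
```

```text
shift units(tool) [1.0898 0.0711 3.8245]
turn units [-0.4686 -0.6339 -0.8812]
t 1.65 P [ 0.35   -0.0898  0.1946] j [ -0.2338 -27.155  -70.5873   3.4614 -16.4334  20.0686] gap 0.08571405502067371 F [-1.9449 -0.0671 -2.6562]
in final frame [ 1.3745 -0.0113  3.7323]
```

>>> {"method": "jog_arm", "body": {
  "increments": [
    [0,0,0,-0.47,-0.63,-0.88,1],
    [0.3,0,0.6,0,0,0,1],
    [0.35,0,0.65,0,0,0,1],
    [0.35,0,0.65,0,0,0,1],
    [0.35,0,0.6,0,0,0,1]
  ]
}}

```text
time_s: 2.15
position: [0.4146, -0.0992, 0.1593]
orientation: [[-0.654, 0.351, 0.671], [0.244, 0.936, -0.252], [-0.716, -0.001, -0.698]]
contact_force: [0.3, -0.1, -0.3]
finger_gap: 0.0855
finger_force: 0.0
```

```bash
python3 -c "
from h import *
g=np.array([.4193,-.1147,.061])
R=Rt(40);go(g+.007*R[:,2],R)"
```

```text
shift units(tool) [ 1.5777 -0.3168  2.0656]
turn units [-0.1294 -0.6167 -0.1029]
t 2.15 P [ 0.4146 -0.0992  0.1593] j [ -5.6818 -11.8187 -73.3418 -16.3007 -10.6313  10.4324] gap 0.08550032593216239 F [ 0.3135 -0.0916 -0.3164]
```

```bash
python3 -c "
from h import *
g=np.array([.4193,-.1147,.061])
R=Rt(60);t=g+.006*R[:,2];go(t,R)
P=np.array(sensors.sense()['position']);print('in final frame',R.T@(t-P)/.04)"
```

```text
shift units(tool) [ 1.6314 -0.318   2.0355]
turn units [-0.1099  2.2921 -0.1242]
t 2.15 P [ 0.4146 -0.0992  0.1593] j [ -5.6818 -11.8187 -73.3418 -16.3007 -10.6313  10.4324] gap 0.08550032593216239 F [ 0.3135 -0.0916 -0.3164]
in final frame [ 1.0226 -0.3275  2.3985]
```

>>> {"method": "jog_arm", "body": {
  "increments": [
    [0,-0.1,0,-0.04,0.77,-0.04,1],
    [0,-0.1,0,-0.04,0.77,-0.04,1],
    [0,-0.1,0,-0.03,0.76,-0.04,1],
    [0.2,0,0,0,0,0,1],
    [0.3,0,0.2,0,0,0,1]
  ]
}}

```text
time_s: 2.65
position: [0.3984, -0.1063, 0.1438]
orientation: [[-0.815, 0.333, 0.475], [0.287, 0.943, -0.168], [-0.504, -0.0, -0.864]]
contact_force: [-0.8, 0.9, 0.3]
finger_gap: 0.0853
finger_force: 0.0
```

```bash
python3 -c "
from h import *
g=np.array([.4193,-.1147,.061])
R=Rt(60);t=g+.006*R[:,2];go(t,R)"
```

```text
shift units(tool) [ 0.5569 -0.0228  2.2209]
turn units [-0.0039  0.0341 -0.0025]
t 2.65 P [ 0.3984 -0.1063  0.1438] j [-12.1738  -9.8779 -60.2724   9.5723  -3.6582   6.2687] gap 0.08531042011439564 F [-0.7963  0.8681  0.3433]
```

Go down in two steps, with a check by force.

>>> {"method": "jog_arm", "body": {
  "increments": [
    [0.3,-0.02,0.4,0,0,0,1],
    [0.25,0,0.5,0,0,0,1],
    [0,0,0.5,0,0,0,1],
    [0,0,0.3,0,0,0,1],
    [0,0,0,0,0,0,1]
  ]
}}

```text
time_s: 3.15
position: [0.4082, -0.1107, 0.0703]
orientation: [[-0.819, 0.331, 0.468], [0.287, 0.944, -0.166], [-0.497, -0.001, -0.868]]
contact_force: [1.0, 0.4, -0.2]
finger_gap: 0.0854
finger_force: 0.0
```

```bash
python3 -c "
from h import *
g=np.array([.4193,-.1147,.061])
R=Rt(60);t=g+.006*R[:,2];go(t,R)
i=get_image('wrist');cv2.imwrite('pics/w1.png',i['pixels'][:,:]);np.savez('pics/w1.npz',**i)"
```

```text
shift units(tool) [-0.1396 -0.0019  0.4985]
turn units [-0.0051 -0.0334  0.0149]
t 3.15 P [ 0.4082 -0.1107  0.0703] j [-12.6944   1.4396 -67.5901  -8.6276  -3.359    5.7247] gap 0.0854160369189607 F [ 1.031   0.4486 -0.1645]
```

View pics/w1.png

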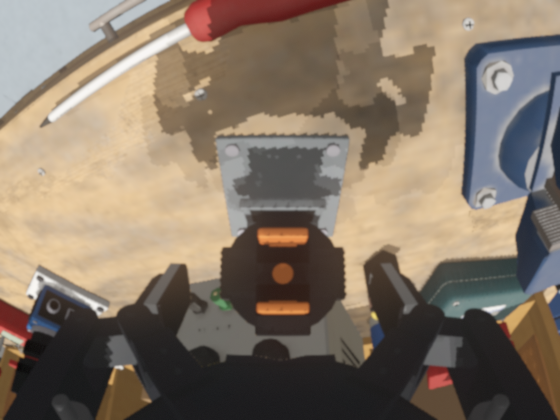

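The cap sits centred between the fingers, with its sides at columns 222 and 345 and the fingers at 187 and 372. I'll do the last 20 mm and close.

>>> {"method": "jog_arm", "body": {
  "increments": [
    [-0.07,0,0.25,0,0,0,1],
    [-0.07,0,0.25,0,0,0,1],
    [0,0,0,0,0,0,1]
  ],
  "force": 30
}}

```text
time_s: 3.5
position: [0.4245, -0.1163, 0.0582]
orientation: [[-0.817, 0.331, 0.472], [0.286, 0.944, -0.166], [-0.5, -0.001, -0.866]]
contact_force: [-0.1, 0.7, -1.3]
finger_gap: 0.085
finger_force: 0.0
```

>>> {"method": "jog_arm", "body": {
  "increments": [
    [0,0,0,0,0,0,0.6],
    [0,0,0,0,0,0,0.6],
    [0,0,0,0,0,0,0.6],
    [0,0,0,0,0,0,0.6],
    [0,0,0,0,0,0,0.6]
  ],
  "force": 30
}}

```text
time_s: 4.0
position: [0.4238, -0.116, 0.0586]
orientation: [[-0.818, 0.33, 0.472], [0.285, 0.944, -0.166], [-0.5, -0.001, -0.866]]
contact_force: [-3.3, 1.3, 5.3]
finger_gap: 0.0633
finger_force: 31.2
```

```bash
python3 -c "
from h import *
g=np.array([.4193,-.1147,.061])
R=Rt(60);t=g+.006*R[:,2];go(t,R)"
```

```text
shift units(tool) [ 0.0715 -0.0054  0.0392]
turn units [0.0024 0.0018 0.0203]
t 4.0 P [ 0.4238 -0.116   0.0586] j [-13.0826   4.953  -67.4104 -12.2265  -3.1388   5.3364] gap 0.06326215645110332 F [-3.2846  1.3308  5.2723]
```

>>> {"method": "jog_arm", "body": {
  "increments": [
    [-0.1,0,-0.17,0,0,0,0.6],
    [-0.2,0,-0.35,0,0,0,0.6],
    [-0.3,0,-0.52,0,0,0,0.6],
    [-0.3,0,-0.52,0,0,0,0.6],
    [-0.3,0,-0.52,0,0,0,0.6]
  ]
}}

```text
time_s: 4.5
position: [0.4232, -0.1159, 0.155]
orientation: [[-0.818, 0.33, 0.471], [0.286, 0.944, -0.166], [-0.499, -0.001, -0.866]]
contact_force: [1.2, -0.0, -1.4]
finger_gap: 0.0632
finger_force: 33.5
```

```bash
python3 - <<'E'
from h import *
go()
# clear strip: heights map between holder and camera
for n in('scene','side'):
    P=pts(np.load('pics/%s.npz'%n)).reshape(-1,3)
    k=(P[:,0]>.25)&(P[:,0]<.7)&(P[:,1]>-.4)&(P[:,1]<-.1);P=P[k]
    H=np.full((15,18),-.001)
    for p in P:
        a=int((p[1]+.4)/.02);b=int((p[0]-.25)/.025);H[a,b]=max(H[a,b],p[2])
    print(n,'rows y -.4.., cols x .25..');print((H*1000).astype(int))
E
```

```text
t 4.5 P [ 0.4232 -0.1159  0.155 ] j [-13.0639  -7.8038 -56.4382  11.5682  -3.169    5.3604] gap 0.06323231289081988 F [ 1.1834 -0.0146 -1.4493]
scene rows y -.4.., cols x .25..
[[ -1   0   2   2   2   2   2  14  55 141 140  -1  -1  -1  -1  45  47 420]
 [ -1   1   1   1   1   2   2   1   1  11  15   0  -1  -1  -1  -1  45 421]
 [ -1   1   2   1   2   1   1   2   1   2   2   1   2   0  -1  -1  46 420]
 [ -1   0   2   1   1   2   1   1   1   1   1   1   2   1   1   0  -1 421]
 [ -1   1   2   2   1   3   2   2   2   3   2   2   2   1   2  70  59 421]
 [ -1   0   1   2   1   1   1   1   1   1   2   1   2  55 146 147   1 421]
 [ -1   1   2   1   2   1   1   1   1   2   1   1   1   1 147 147  -1 421]
 [ -1   0   1   2   1   1   2   1   1   1   1   1   1   1 112 115  -1 421]
 [ -1   1  13   1   1   2   1   1   1 159 156 156 156 156 156 156 156 421]
 [ -1   1  17   1   1   1   1   1  39 158 156 156 156 180 156 156 156 421]
 [ -1   0  18   1   1   1   1   1  40 157 156 156 156 185 156 156 156 421]
 [ -1   1  18   1   1   2   2   5  41 157 156 156 156 184 156 156 156 421]
 [ -1   0  17   1   1  
[... 660 characters left out ...]
  3  63 147 149 112 423]
 [ -1   3   3   4   3   3   3   3   3   4  -1  -1   4   3 149 149   2 423]
 [ -1   2   3   3   4   3   3   3   3   3  -1  -1   3   3   3  -1   3 423]
 [ -1   3  17   3   4   3   4   3   3 160 158 158 158 158 158 158 158 423]
 [ -1   3  18   4   4   3   3   3  43 160 158 158 158 187 159 158 158 424]
 [ -1   2  19   4   3   3   3   3  89 160 158 158 159 186 159 158 159 423]
 [ -1   2  19   3   3   3   4   5  42 160 159 158 158 186 159 158 159 424]
 [ -1   2  19   3   4   7  83  72  98 160 158 158 158 187 159 159 158 423]
 [ -1   3  18   3   7  53  91  94  88 160 158 158 159 185 158 159 159 424]
 [ -1  24  25   3   6  58  89  92  68 159 158 158 158 158 158 158 158 424]]
```

```bash
python3 - <<'E'
from h import *
X=np.array([1.,0,0]);Y=np.array([0,1.,0])
go([.365,-.285,.155],Rt(60,Y,X))
Q=np.array(sensors.sense()['orientation'])
print(cv2.Rodrigues(Rt(60,Y,X).T@Rt(118,Y,X))[0].ravel()/.12)
E
```

```text
shift units(tool) [-0.0156 -4.4703  0.0162]
turn units [-1.4112 -0.0091 -2.4246]
t 4.5 P [ 0.4232 -0.1159  0.155 ] j [-13.0639  -7.8038 -56.4382  11.5682  -3.169    5.3604] gap 0.06323231289081988 F [ 1.1834 -0.0146 -1.4493]
[0.     8.4358 0.    ]
```

>>> {"method": "jog_arm", "body": {
  "increments": [
    [0,-0.4,0,0,0,0,0.6],
    [0,-0.8,0,0,0,0,0.6],
    [0,-0.9,0,0,0,0,0.6],
    [0,-0.9,0,0,0,0,0.6],
    [0,-0.9,0,0,0,0,0.6]
  ]
}}

```text
time_s: 5.0
position: [0.3716, -0.264, 0.1546]
orientation: [[-0.818, 0.33, 0.472], [0.285, 0.944, -0.166], [-0.5, -0.001, -0.866]]
contact_force: [1.2, -0.5, -0.8]
finger_gap: 0.0629
finger_force: 33.5
```

>>> {"method": "jog_arm", "body": {
  "increments": [
    [0,-0.55,0,0,0,0,0.6],
    [0,0,0,-0.47,0,-0.8,0.6],
    [0,0,0,-0.47,0,-0.8,0.6],
    [0,0,0,-0.47,0,-0.8,0.6],
    [0,0,0,0,0.5,0,0.6]
  ]
}}

```text
time_s: 5.5
position: [0.3635, -0.2847, 0.1535]
orientation: [[-0.896, 0.005, 0.444], [0.006, 1.0, 0.0], [-0.444, 0.003, -0.896]]
contact_force: [0.2, -0.3, -1.4]
finger_gap: 0.063
finger_force: 33.6
```

>>> {"method": "jog_arm", "body": {
  "increments": [
    [0,0,0,0,0.9,0,0.6],
    [0,0,0,0,0.9,0,0.6],
    [0,0,0,0,0.9,0,0.6],
    [0,0,0,0,0.9,0,0.6],
    [0,0,0,0,0.9,0,0.6]
  ]
}}

```text
time_s: 6.0
position: [0.3656, -0.2841, 0.1555]
orientation: [[-0.997, 0.002, -0.08], [0.002, 1.0, -0.0], [0.08, -0.0, -0.997]]
contact_force: [-0.2, -0.3, -1.6]
finger_gap: 0.0634
finger_force: 33.5
```

>>> {"method": "jog_arm", "body": {
  "increments": [
    [0,0,0,0,0.9,0,0.6],
    [0,0,0,0,0.9,0,0.6],
    [0,0,0,0,0.9,0,0.6],
    [0,0,0,0,0.8,0,0.6],
    [0,0,0,0,0,0,0.6]
  ]
}}

```text
time_s: 6.5
position: [0.3672, -0.2838, 0.1523]
orientation: [[-0.878, 0.0, -0.479], [-0.001, 1.0, 0.003], [0.479, 0.003, -0.878]]
contact_force: [-0.3, 0.5, -1.4]
finger_gap: 0.0636
finger_force: 33.5
```

```bash
python3 - <<'E'
from h import *
X=np.array([1.,0,0]);Y=np.array([0,1.,0])
go([.365,-.285,.04],Rt(118,Y,X))
i=get_image('scene');np.savez('pics/s1.npz',**i);cv2.imwrite('pics/s1.png',cv2.resize(i['pixels'][120:300,150:420],None,fx=2.8,fy=2.8))
E
```

```text
shift units(tool) [-1.2957 -0.0398  2.4905]
turn units [ 0.0244 -0.0908  0.0086]
t 6.5 P [ 0.3672 -0.2838  0.1523] j [-28.8428  30.8244  -3.8639  80.9371 -13.2116 -25.8431] gap 0.06364785956412138 F [-0.3414  0.5297 -1.4193]
```

View pics/s1.png

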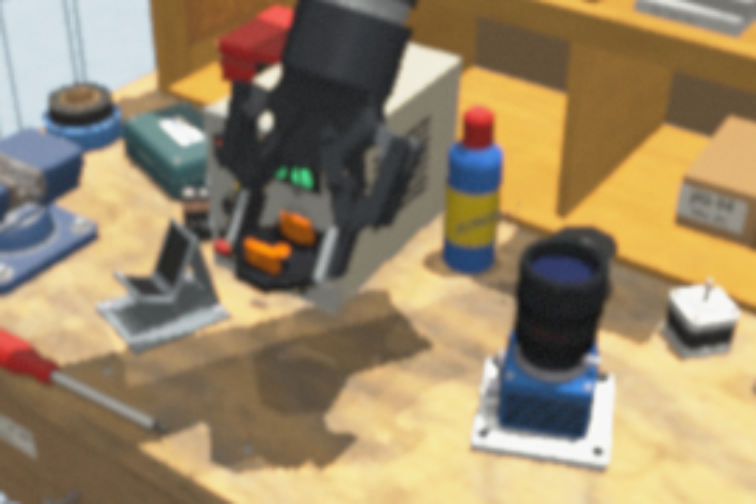

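The cap is held roughly level with its front up. I'll lower it.

>>> {"method": "jog_arm", "body": {
  "increments": [
    [-0.3,0,0.55,0,0,0,0.6],
    [-0.35,0,0.65,0,0,0,0.6],
    [-0.35,0,0.65,0,0,0,0.6],
    [-0.3,0,0.55,0,0,0,0.6],
    [-0.16,0,0.29,0,0,0,0.6]
  ]
}}

```text
time_s: 7.05
position: [0.3643, -0.2838, 0.0316]
orientation: [[-0.88, 0.003, -0.476], [0.002, 1.0, 0.003], [0.476, 0.002, -0.88]]
contact_force: [-0.3, 0.2, -0.1]
finger_gap: 0.0631
finger_force: 33.5
```

```bash
python3 - <<'E'
from h import *
go()
for n,i in(('side',get_image('side')),('scene',get_image('scene'))):
    P=pts(i);C=i['pixels'].astype(int)
    m=(abs(P[...,0]-.37)<.06)&(abs(P[...,1]+.285)<.05)&(P[...,2]<.09)
    o=m&(C[...,2]>150)&(C[...,0]<90)&(C[...,1]<170)&(C[...,1]>60)
    print(n,o.sum(),P[o].mean(0),np.percentile(P[o],[2,98],axis=0))
    b=m&(C.max(-1)<70)&(P[...,2]>.006)&(abs(P[...,1]+.285)<.026);print('dark',P[b].min(0),np.percentile(P[b],[2,50],axis=0))
E
```

```text
t 7.05 P [ 0.3643 -0.2838  0.0316] j [-29.0325  37.1476 -12.4842  65.766  -13.1909 -25.8737] gap 0.06310047893081548 F [-0.3374  0.1608 -0.1014]
side 20 [ 0.3504 -0.2846  0.0483] [[ 0.3411 -0.2959  0.0405]
 [ 0.3644 -0.2636  0.0556]]
dark [ 0.3326 -0.311   0.0243] [[ 0.3336 -0.3084  0.0246]
 [ 0.3504 -0.2945  0.0397]]
scene 116 [ 0.3587 -0.2858  0.0458] [[ 0.3419 -0.3183 -0.0006]
 [ 0.3804 -0.272   0.0564]]
dark [ 0.3312 -0.3109  0.0264] [[ 0.3319 -0.31    0.0292]
 [ 0.3574 -0.2937  0.0373]]
```

>>> {"method": "jog_arm", "body": {
  "increments": [
    [-0.1,0,0.18,0,0,0,0.6],
    [-0.09,0,0.17,0,0,0,0.6],
    [-0.02,0,0.045,0,0,0,0.6],
    [-0.01,0,0.02,0,0,0,0.6],
    [0,0,0,0,0,0,0.6]
  ]
}}

```text
time_s: 7.65
position: [0.3658, -0.2842, 0.0133]
orientation: [[-0.879, 0.002, -0.476], [0.001, 1.0, 0.002], [0.476, 0.001, -0.879]]
contact_force: [0.7, -0.2, -0.7]
finger_gap: 0.0633
finger_force: 33.6
```

>>> {"method": "jog_arm", "body": {
  "increments": [
    [-0.01,0,0.02,0,0,0,0.6],
    [0,0,0,0,0,0,0.6]
  ]
}}

```text
time_s: 7.85
position: [0.3658, -0.2842, 0.0123]
orientation: [[-0.879, 0.002, -0.476], [0.002, 1.0, 0.002], [0.476, 0.001, -0.879]]
contact_force: [-0.3, -0.4, -0.8]
finger_gap: 0.0632
finger_force: 33.6
```

>>> {"method": "jog_arm", "body": {
  "increments": [
    [-0.01,0,0.02,0,0,0,0.6],
    [0,0,0,0,0,0,0.6]
  ]
}}

```text
time_s: 8.05
position: [0.3658, -0.2842, 0.0118]
orientation: [[-0.879, 0.002, -0.476], [0.001, 1.0, 0.002], [0.476, 0.001, -0.879]]
contact_force: [0.7, 0.3, 2.6]
finger_gap: 0.0634
finger_force: 33.9
```

>>> {"method": "jog_arm", "body": {
  "increments": [
    [0,0,0,0,0,0,0.8],
    [0,0,0,0,0,0,0.9],
    [0,0,0,0,0,0,1],
    [0,0,0,0,0,0,1],
    [0,0,0,0,0,0,1]
  ]
}}

```text
time_s: 8.55
position: [0.3655, -0.2841, 0.0113]
orientation: [[-0.879, 0.002, -0.477], [0.001, 1.0, 0.002], [0.477, 0.001, -0.879]]
contact_force: [0.2, -0.6, 0.4]
finger_gap: 0.0852
finger_force: 0.0
```

>>> {"method": "jog_arm", "body": {
  "increments": [
    [0,0,0,0,0,0,1],
    [0,0,-0.3,0,0,0,1],
    [0,0,-0.5,0,0,0,1],
    [0,0,-0.7,0,0,0,1],
    [0,0,-0.7,0,0,0,1]
  ]
}}

```text
time_s: 9.05
position: [0.4075, -0.2841, 0.0894]
orientation: [[-0.879, 0.003, -0.477], [0.001, 1.0, 0.003], [0.477, 0.002, -0.879]]
contact_force: [0.9, -0.3, -0.8]
finger_gap: 0.0852
finger_force: 0.0
```

>>> {"method": "jog_arm", "body": {
  "increments": [
    [0,0,-0.7,0,0,0,1],
    [-0.5,0,-0.5,0,0,0,1],
    [0,0,0,0,-0.9,0,1],
    [0,0,0,0,-0.9,0,1],
    [0,0,0,0,-0.9,0,1]
  ]
}}

```text
time_s: 9.55
position: [0.449, -0.2846, 0.121]
orientation: [[-0.986, 0.001, -0.168], [0.001, 1.0, 0.001], [0.168, 0.001, -0.986]]
contact_force: [-0.6, 0.6, 0.8]
finger_gap: 0.0856
finger_force: 0.0
```

```bash
cat > capfit.py <<'E'
from h import *
from scipy.optimize import least_squares
def box(p,c,h):
    e=abs(p-c)-h
    return np.linalg.norm(np.maximum(e,0),axis=1)+np.minimum(e.max(1),0)
def fitcap(P,C,q0,rad=.05):
    m=(np.hypot(P[:,0]-q0[0],P[:,1]-q0[1])<rad)&(P[:,2]>.009+q0[3])&(P[:,2]<q0[3]+.05);P=P[m];C=C[m]
    o=(C[:,2]>130)&(C[:,0]<100)&(C[:,1]<170)&(C[:,1]>40);b=(C.max(1)<80)
    O=P[o];B=P[b]
    def L(P,q): return (P-[q[0],q[1],q[3]])@cv2.Rodrigues(np.array([0,0,q[2]]))[0]
    def res(q):
        p=L(O,q);ro=np.minimum(box(p,[.0175,0,.026],[.0025,.012,.008]),box(p,[-.0175,0,.026],[.0025,.012,.008]))
        ro=np.minimum(ro,box(p,[0,0,.018],[.006,.006,.002]))
        p=L(B,q);r=np.hypot(p[:,0],p[:,1])-.0315;e=np.stack([r,abs(p[:,2]-.014)-.004],1)
        return np.r_[ro,np.linalg.norm(np.maximum(e,0),axis=1)+np.minimum(e.max(1),0)]
    f=least_squares(res,q0,loss='soft_l1',f_scale=.001)
    tilt=None
    print('cap',f.x[:2],'yaw',np.degrees(f.x[2]),'z',f.x[3],'n',len(O),len(B),'med',np.median(abs(f.fun)))
    T=B[np.hypot(B[:,0]-f.x[0],B[:,1]-f.x[1])<.03];A=np.c_[T[:,:2]-f.x[:2],np.ones(len(T))]
    k=abs(T[:,2]-np.median(T[:,2]))<.004
    print(' top plane slope,z',np.linalg.lstsq(A[k],T[k,2],rcond=None)[0])
    return f.x
E
python3 - <<'E'
from capfit import *
go()
i=get_image('scene');fitcap(pts(i).reshape(-1,3),i['pixels'].reshape(-1,3).astype(int),[.367,-.284,0,0])
i=get_image('wrist');fitcap(wpts(i).reshape(-1,3),i['pixels'].reshape(-1,3).astype(int),[.367,-.284,0,0])
cv2.imwrite('pics/w2.png',i['pixels'])
E
```

```text
t 9.55 P [ 0.449  -0.2846  0.121 ] j [-29.6151  25.915  -10.419   62.1231  -4.6888 -29.1923] gap 0.08558572855272836 F [-0.6093  0.6247  0.7812]
cap [ 0.368 -0.284] yaw -2.5001178096880925 z -0.00039725258486706495 n 170 384 med 0.0006774208588243992
 top plane slope,z [0.0025 0.0013 0.0175]
cap [ 0.3662 -0.2851] yaw -2.5326368929625467 z 0.00036192978961822517 n 877 962 med 0.0005579317197109561
 top plane slope,z [ 0.0011 -0.0079  0.0185]
```

View pics/w2.png

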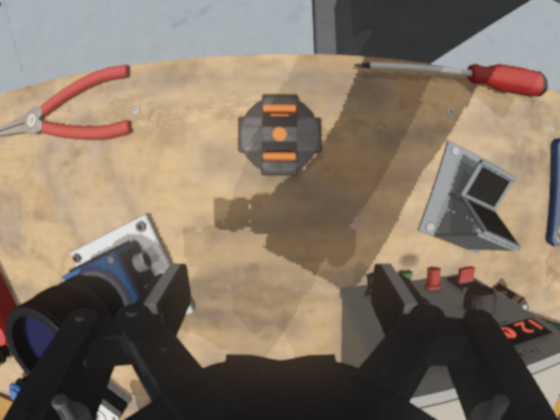

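The cap lies flat at (0.3665, -0.2845), front up, at (280,135) in the picture, and the bystanders are untouched. Next I turn the tool for the tab pinch.

```bash
python3 - <<'E'
from h import *
a=np.radians(-2.5);y=np.array([np.cos(a),np.sin(a),0]);z=-up;R=np.stack([np.cross(y,z),y,z],1)
go([.367,-.2847,.13],R)
E
```

```text
shift units(tool) [ 1.942  -0.0339  0.1419]
turn units [-1.1549 -1.1325 13.3816]
t 9.65 P [ 0.4445 -0.2837  0.1222] j [-29.7068  25.6745 -10.7012  62.3652  -4.7945 -29.0997] gap 0.08526413319547956 F [-1.0832  0.109  -0.4473]
```

>>> {"method": "jog_arm", "body": {
  "increments": [
    [0.6,0,0.05,0,0,0,1],
    [0.8,0,0.05,0,0,0,1],
    [0.54,0,0.04,0,0,0,1],
    [0,0,0,-0.08,-0.08,0.95,1],
    [0,0,0,-0.08,-0.08,0.95,1]
  ]
}}

```text
time_s: 10.15
position: [0.3707, -0.2845, 0.1294]
orientation: [[-0.96, 0.233, -0.152], [0.233, 0.972, 0.019], [0.153, -0.017, -0.988]]
contact_force: [-0.1, -0.2, 0.5]
finger_gap: 0.0853
finger_force: 0.0
```

>>> {"method": "jog_arm", "body": {
  "increments": [
    [0,0,0,-0.08,-0.08,0.95,1],
    [0,0,0,-0.08,-0.08,0.95,1],
    [0,0,0,-0.08,-0.08,0.95,1],
    [0,0,0,-0.08,-0.08,0.95,1],
    [0,0,0,-0.08,-0.08,0.95,1]
  ]
}}

```text
time_s: 10.65
position: [0.3714, -0.2846, 0.1292]
orientation: [[-0.687, 0.722, -0.088], [0.722, 0.691, 0.037], [0.087, -0.038, -0.995]]
contact_force: [-0.5, -0.1, -0.6]
finger_gap: 0.0856
finger_force: 0.0
```

>>> {"method": "jog_arm", "body": {
  "increments": [
    [0,0,0,-0.08,-0.08,0.95,1],
    [0,0,0,-0.08,-0.08,0.95,1],
    [0,0,0,-0.08,-0.08,0.95,1],
    [0,0,0,-0.08,-0.08,0.95,1],
    [0,0,0,-0.08,-0.08,0.95,1]
  ]
}}

```text
time_s: 11.15
position: [0.3713, -0.2846, 0.1292]
orientation: [[-0.19, 0.981, -0.025], [0.982, 0.191, 0.017], [0.021, -0.021, -1.0]]
contact_force: [-0.0, 0.4, -1.0]
finger_gap: 0.0851
finger_force: 0.0
```

>>> {"method": "jog_arm", "body": {
  "increments": [
    [0,0,0,-0.08,-0.08,0.95,1],
    [0,0,0,-0.08,-0.08,0.95,1],
    [0,0,0,0,0,0,1]
  ]
}}

```text
time_s: 11.45
position: [0.3709, -0.2843, 0.1292]
orientation: [[0.031, 1.0, -0.004], [1.0, -0.031, -0.001], [-0.001, -0.004, -1.0]]
contact_force: [-1.2, 0.5, -0.1]
finger_gap: 0.0854
finger_force: 0.0
```

```bash
python3 - <<'E'
from capfit import *
i=get_image('wrist');q=fitcap(wpts(i).reshape(-1,3),i['pixels'].reshape(-1,3).astype(int),[.367,-.284,0,0])
np.savez('pics/w3.npz',**i)
a=q[2];y=np.array([np.cos(a),np.sin(a),0]);z=-up;R=np.stack([np.cross(y,z),y,z],1)
go([q[0],q[1],.029],R)
# lens rim from wrist
P=wpts(i).reshape(-1,3);k=(abs(P[:,0]-.493)<.06)&(abs(P[:,1]+.42)<.06)&(P[:,2]>.13)&(P[:,2]<.148)
print(k.sum());T=P[k]
f=cv2.minEnclosingCircle(T[:,:2].astype(np.float32));print(f,np.median(T[:,2]))
E
```

```text
cap [ 0.3664 -0.2838] yaw -2.334710030940539 z 0.0002774752333030431 n 175 3437 med 0.0004722701711996208
 top plane slope,z [ 0.0002 -0.0018  0.0183]
shift units(tool) [ 0.0125 -0.1074  2.5061]
turn units [-0.0311  0.0067  0.0967]
t 11.5 P [ 0.3711 -0.2844  0.1292] j [-37.3591  13.9645 -26.8103  49.3731  -0.1614  54.311 ] gap 0.08545271806792507 F [ 0.121  -0.3136  0.6522]
434
((0.4806799590587616, -0.3991209864616394), 0.012102998793125153) 0.1360753983844283
```

>>> {"method": "jog_arm", "body": {
  "increments": [
    [0.01,-0.1,0.4,-0.03,0,0.1,1],
    [0,0,0.7,0,0,0,1],
    [0,0,0.7,0,0,0,1],
    [0,0,0.45,0,0,0,1],
    [0,0,0,0,0,0,1]
  ]
}}

```text
time_s: 12.0
position: [0.3653, -0.2827, 0.037]
orientation: [[0.042, 0.999, -0.004], [0.999, -0.042, 0.002], [0.002, -0.004, -1.0]]
contact_force: [-0.7, 0.9, 1.0]
finger_gap: 0.0854
finger_force: 0.0
```

```bash
python3 - <<'E'
from h import *
a=np.radians(-2.35);y=np.array([np.cos(a),np.sin(a),0]);z=-up;R=np.stack([np.cross(y,z),y,z],1)
go([.3664,-.284,.028],R)
E
```

```text
shift units(tool) [-0.0325  0.0307  0.2243]
turn units [-0.0319 -0.0173 -0.0049]
t 12.0 P [ 0.3653 -0.2827  0.037 ] j [-37.7156  19.8779 -35.1268  35.243   -0.03    54.6681] gap 0.08536123314648776 F [-0.7004  0.9044  0.9794]
```

>>> {"method": "jog_arm", "body": {
  "increments": [
    [-0.03,0.03,0.22,-0.03,-0.02,0,1],
    [0,0,0,0,0,0,0.55],
    [0,0,0,0,0,0,0.55],
    [0,0,0,0,0,0,0.55]
  ],
  "force": 25
}}

```text
time_s: 12.4
position: [0.3684, -0.2856, 0.0312]
orientation: [[0.043, 0.999, 0.006], [0.999, -0.043, -0.005], [-0.005, 0.006, -1.0]]
contact_force: [0.2, -0.0, 0.6]
finger_gap: 0.047
finger_force: 0.0
```

>>> {"method": "jog_arm", "body": {
  "increments": [
    [0,0,0,0,0,0,0.5],
    [0,0,0,0,0,0,0.45],
    [0,0,0,0,0,0,0.4],
    [0,0,0,0,0,0,0.3],
    [0,0,0,0,0,0,0.3]
  ],
  "force": 25
}}

```text
time_s: 12.9
position: [0.3683, -0.2856, 0.0315]
orientation: [[0.044, 0.999, 0.006], [0.999, -0.043, -0.005], [-0.005, 0.006, -1.0]]
contact_force: [-0.5, 0.6, 8.8]
finger_gap: 0.0282
finger_force: 24.5
```

>>> {"method": "jog_arm", "body": {
  "increments": [
    [0,0,0,0,0,0,0.3],
    [0,0,0,0,0,0,0.3]
  ]
}}

```text
time_s: 13.1
position: [0.3684, -0.2856, 0.0315]
orientation: [[0.044, 0.999, 0.006], [0.999, -0.044, -0.005], [-0.005, 0.006, -1.0]]
contact_force: [-0.9, 1.9, 9.3]
finger_gap: 0.0282
finger_force: 24.5
```

```bash
python3 - <<'E'
from h import *
go([.3664,-.284,.028])
E
```

```text
shift units(tool) [ 0.038  -0.0513  0.0873]
t 13.1 P [ 0.3684 -0.2856  0.0315] j [-37.7798  20.2423 -35.6662  33.6352  -0.0099  54.7155] gap 0.028203105479920443 F [-0.8685  1.9196  9.2735]
```

>>> {"method": "jog_arm", "body": {
  "increments": [
    [0,0,-0.2,0,0,0,0.3],
    [0,0,-0.6,0,0,0,0.3],
    [0,0,-0.9,0,0,0,0.3],
    [0,0,-0.9,0,0,0,0.3],
    [0,0,-0.9,0,0,0,0.3]
  ]
}}

```text
time_s: 13.6
position: [0.3665, -0.2841, 0.1718]
orientation: [[0.044, 0.999, 0.004], [0.999, -0.044, -0.003], [-0.003, 0.004, -1.0]]
contact_force: [0.5, -0.2, -0.2]
finger_gap: 0.028
finger_force: 25.9
```

>>> {"method": "jog_arm", "body": {
  "increments": [
    [0,0,-0.9,0,0,0,0.3],
    [0,0,-0.4,0,0,0,0.3],
    [0,0,0,0,0,0,0.3]
  ]
}}

```text
time_s: 13.9
position: [0.3682, -0.2854, 0.2252]
orientation: [[0.044, 0.999, 0.009], [0.999, -0.044, -0.007], [-0.007, 0.01, -1.0]]
contact_force: [-0.4, -0.6, -1.0]
finger_gap: 0.0279
finger_force: 25.9
```

```bash
python3 - <<'E'
from h import *
go([.4935,-.423,.205])
E
```

```text
shift units(tool) [-3.2963  3.274   0.5583]
t 13.9 P [ 0.3682 -0.2854  0.2252] j [-37.7763   9.0336 -17.7709  62.5207  -0.0033  54.726 ] gap 0.027859961418591678 F [-0.4387 -0.6077 -1.046 ]
```

>>> {"method": "jog_arm", "body": {
  "increments": [
    [-0.4,0.4,0,0,0,0,0.3],
    [-0.65,0.65,0,0,0,0,0.3],
    [-0.75,0.75,0,0,0,0,0.3],
    [-0.75,0.75,0,0,0,0,0.3],
    [-0.65,0.65,0,0,0,0,0.3]
  ]
}}

```text
time_s: 14.4
position: [0.4897, -0.4186, 0.2212]
orientation: [[0.044, 0.999, 0.003], [0.999, -0.044, -0.002], [-0.002, 0.003, -1.0]]
contact_force: [1.2, -0.1, 0.1]
finger_gap: 0.0281
finger_force: 25.9
```

>>> {"method": "jog_arm", "body": {
  "increments": [
    [-0.1,0.07,0,0.05,0.07,0,0.3],
    [0,0,0,0,0,0,0.3],
    [0,0,0,0,0,0,0.3]
  ]
}}

```text
time_s: 14.7
position: [0.4905, -0.4208, 0.2221]
orientation: [[0.044, 0.999, -0.003], [0.999, -0.044, 0.007], [0.007, -0.004, -1.0]]
contact_force: [0.3, -1.1, -1.0]
finger_gap: 0.0279
finger_force: 25.9
```

```bash
python3 - <<'E'
from h import *
go([.4935,-.423,.205])
for n in('scene','side'):
    i=get_image(n);np.savez('pics/%s2.npz'%n,**i)
a=np.load('pics/scene2.npz')['pixels'][130:270,290:410];b=np.load('pics/side2.npz')['pixels'][180:320,235:355]
cv2.imwrite('pics/c2.png',cv2.resize(np.hstack([a,b]),None,fx=3.3,fy=3.3,interpolation=cv2.INTER_CUBIC))
E
```

```text
shift units(tool) [-0.0547  0.0778  0.428 ]
t 14.7 P [ 0.4905 -0.4208  0.2221] j [-40.7136  27.7722   9.3236  71.9746   0.186   51.7891] gap 0.027912186071741285 F [ 0.2777 -1.1007 -0.9816]
```

View pics/c2.png

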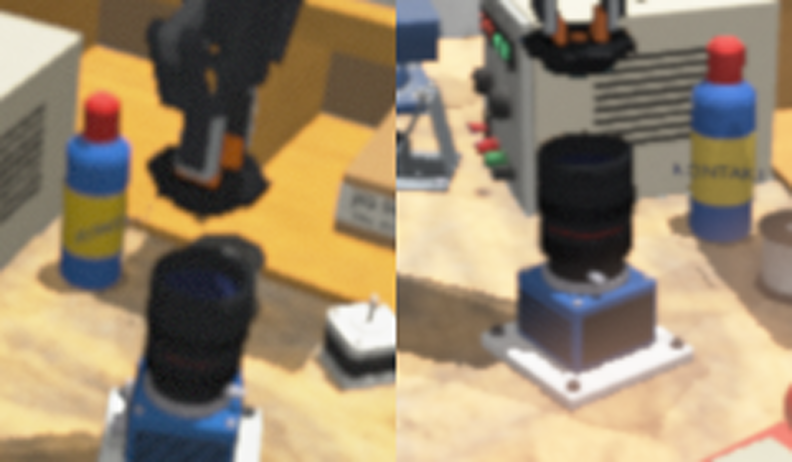

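```bash
cat > rel.py <<'E'
from h import *
from scipy.optimize import least_squares
def rel(n,i,tcp,save=None):
    P=pts(i).reshape(-1,3);C=i['pixels'].reshape(-1,3).astype(int)
    d=np.hypot(P[:,0]-.4935,P[:,1]+.423)
    B=P[(d<.06)&(P[:,2]>.075)&(P[:,2]<.139)&(C.max(1)<110)]
    f=least_squares(lambda c:np.hypot(B[:,0]-c[0],B[:,1]-c[1])-.030,[.4935,-.423],loss='soft_l1',f_scale=.001)
    ft=B[abs(f.fun)<.004]
    top=P[(d<.035)&(P[:,2]>.134)&(P[:,2]<.146)][:,2]
    d=np.hypot(P[:,0]-tcp[0],P[:,1]-tcp[1])
    D=P[(d<.05)&(P[:,2]>tcp[2]-.035)&(P[:,2]<tcp[2]-.009)&(C.max(1)<90)]
    def res(q):
        p=D-q
        r=np.maximum(np.hypot(p[:,0],p[:,1])-.0312,0*p[:,0]-1);a=abs(p[:,2]-.014)-.004
        e=np.stack([r,a],1);return np.linalg.norm(np.maximum(e,0),axis=1)+np.minimum(e.max(1),0)
    g=least_squares(res,[tcp[0],tcp[1],tcp[2]-.029],loss='soft_l1',f_scale=.001)
    print(n,'lens',f.x,len(B),np.median(abs(f.fun)),'top',np.percentile(top,[50,90]) if len(top) else '','cap',g.x,len(D),np.median(abs(g.fun)),'TCP-cap',tcp-g.x,'need dxy',f.x-g.x[:2])
    return f.x,g.x
E
python3 - <<'E'
from rel import *
t=np.array(sensors.sense()['position'])
for n in('scene','side'): rel(n,np.load('pics/%s2.npz'%n),t)
print(t)
E
```

```text
scene lens [ 0.4941 -0.423 ] 1162 0.0012002980571278396 top [0.1388 0.1401] cap [ 0.4868 -0.4211  0.1974] 392 0.0007046758399295305 TCP-cap [0.0038 0.0003 0.0259] need dxy [ 0.0073 -0.0019]
side lens [ 0.4923 -0.4221] 968 0.0011557369127044876 top [0.1401 0.142 ] cap [ 0.4889 -0.4199  0.1925] 375 0.0007350004915877163 TCP-cap [ 0.0017 -0.0009  0.0308] need dxy [ 0.0034 -0.0022]
[ 0.4907 -0.4208  0.2233]
```

```bash
cat > lat.py <<'E'
from h import *
def lat(names=('scene','side'),ims=None):
    A=[];b=[];L=[];K=[]
    tcp=np.array(sensors.sense()['position'])
    for n,i in zip(names,ims):
        R=cv2.Rodrigues(np.array(i['rvec'],float))[0];c=-R.T@np.array(i['tvec']).ravel()
        W=pts(i);C=i['pixels'].max(-1);v,u=np.mgrid[:420,:560]
        def mid(c0,zlo,zhi,rad,thr,hw):
            # bearing of silhouette edges per row -> angle mid
            m=(np.hypot(W[...,0]-c0[0],W[...,1]-c0[1])<rad)&(W[...,2]>zlo)&(W[...,2]<zhi)&(C<thr)
            q=W[m]-c;ang=np.arctan2(q[:,1],q[:,0]);rows=v[m]
            a0=np.arctan2(c0[1]-c[1],c0[0]-c[0])
            out=[]
            for r in np.unique(rows):
                a=ang[rows==r]
                if len(a)>5: out.append((a.min(),a.max()))
            out=np.array(out);w=out[:,1]-out[:,0];D=np.hypot(*(c0[:2]-c[:2]))
            k=w>np.percentile(w,60) if hw else abs(w-np.median(w))<.1*np.median(w)
            return out[k].mean(1).mean(),w[k].mean()*D,out[k].mean(1).std()*D,D
        al,wl,sl,Dl=mid(np.array([.4932,-.4227,.12]),.085,.134,.05,110,False)
        ac,wc,sc,Dc=mid(tcp,tcp[2]-.026,tcp[2]-.010,.05,90,True)
        print(n,'lens w',wl,sl,'cap w',wc,sc,'lateral need (mm, left+)',(al-ac)*Dl*1e3)
        A.append([-np.sin(al),np.cos(al)]);b.append((al-ac)*Dl)
        L.append([-np.sin(al),np.cos(al),Dl,al]);
        K.append((al-np.arctan2(-.4227-c[1],.4932-c[0]))*Dl)
        b[-1]=(al-ac)*Dl
    dl=np.linalg.solve(np.array(A),np.array(K));d=np.linalg.solve(np.array(A),np.array(b))
    print('lens xy',np.array([.4932,-.4227])+dl,'tcp',tcp,'need move dxy',d)
if __name__=='__main__':
    lat(ims=[np.load('pics/%s2.npz'%n) for n in('scene','side')])
E
python3 lat.py
```

```text
scene lens w 0.05338805311856409 0.0023415054417694828 cap w 0.05601354069054839 0.002210136727347756 lateral need (mm, left+) -4.924822582103639
side lens w 0.053222926589654065 0.00036854238831398857 cap w 0.0635325052346334 0.0012734882071678262 lateral need (mm, left+) -4.107516008527372
lens xy [ 0.4921 -0.4234] tcp [ 0.4907 -0.4208  0.2233] need move dxy [ 0.0032 -0.004 ]
```

>>> {"method": "jog_arm", "body": {
  "increments": [
    [-0.07,0.09,0.2,-0.02,-0.06,0,0.3],
    [0,0,0.4,0,0,0,0.3],
    [0,0,0.4,0,0,0,0.3],
    [0,0,0,0,0,0,0.3]
  ]
}}

```text
time_s: 15.2
position: [0.4937, -0.4233, 0.181]
orientation: [[0.043, 0.999, -0.002], [0.999, -0.043, 0.0], [0.0, -0.002, -1.0]]
contact_force: [-1.2, 0.7, -0.3]
finger_gap: 0.0284
finger_force: 25.9
```

```bash
python3 - <<'E'
from rel import *
from lat import lat
go()
ims=[]
t=np.array(sensors.sense()['position'])
for n in('scene','side','wrist'):
    i=get_image(n);ims.append(i);np.savez('pics/%s3.npz'%n,**i)
    if n!='wrist': rel(n,i,t)
lat(ims=ims)
a=ims[0]['pixels'][150:290,290:410];b=ims[1]['pixels'][180:320,235:355]
top=cv2.resize(np.hstack([a,b]),(640,370),interpolation=cv2.INTER_CUBIC)
cv2.imwrite('pics/c3.png',top);cv2.imwrite('pics/w3b.png',ims[2]['pixels'])
E
```

```text
t 15.2 P [ 0.4937 -0.4233  0.181 ] j [-40.579   28.8638   5.0127  66.2668  -0.0651  51.9101] gap 0.028414293406585807 F [-1.204   0.668  -0.3012]
scene lens [ 0.4945 -0.4228] 998 0.0008772484242497852 top [0.1386 0.1403] cap [ 0.4925 -0.4222  0.1487] 412 0.0006106138805965933 TCP-cap [ 0.0012 -0.0011  0.0323] need dxy [ 0.002  -0.0006]
side lens [ 0.4924 -0.422 ] 954 0.0011541993522552908 top [0.1398 0.1421] cap [ 0.4928 -0.4227  0.1522] 380 0.0007617464815113401 TCP-cap [ 0.0009 -0.0006  0.0289] need dxy [-0.0004  0.0008]
scene lens w 0.05575151229951873 0.0017575619033292945 cap w 0.05756620336204024 0.0016118283323746261 lateral need (mm, left+) 0.04350075421252956
side lens w 0.053222926589653996 0.00036854238831393756 cap w 0.06271486912559518 0.0009034820486387212 lateral need (mm, left+) 1.0437925241622246
lens xy [ 0.4921 -0.4237] tcp [ 0.4954 -0.4249  0.1843] need move dxy [-0.0012 -0.0005]
```

View pics/c3.png

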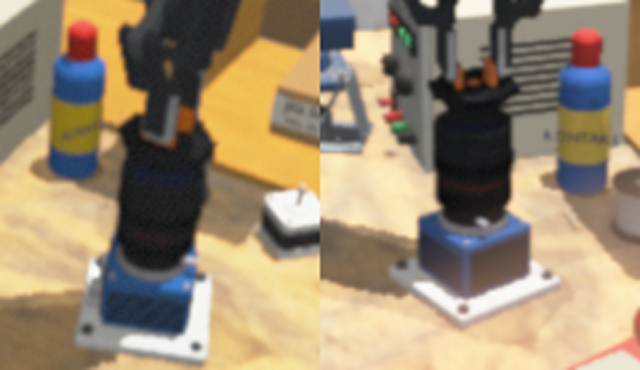

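The cap hovers just above the lens mouth and looks centred in both views. I'll let it settle and measure again.

>>> {"method": "jog_arm", "body": {
  "increments": [
    [0,0,0,0,0,0,0.3],
    [0,0,0,0,0,0,0.3],
    [0,0,0,0,0,0,0.3]
  ]
}}

```text
time_s: 15.65
position: [0.4956, -0.4252, 0.1842]
orientation: [[0.044, 0.999, 0.002], [0.999, -0.044, -0.003], [-0.003, 0.002, -1.0]]
contact_force: [0.5, -0.3, -1.0]
finger_gap: 0.0278
finger_force: 25.9
```

```bash
python3 - <<'E'
from rel import *
from lat import lat
for k in range(3):
    go()
    t=np.array(sensors.sense()['position'])
    ims=[get_image('scene'),get_image('side')]
    for n,i in zip(('scene','side'),ims): rel(n,i,t)
    lat(ims=ims)
E
```

```text
t 15.65 P [ 0.4956 -0.4252  0.1842] j [-40.6     28.796    5.3732  66.3612  -0.0604  51.9034] gap 0.027812080690957162 F [ 0.5004 -0.3349 -1.0454]
scene lens [ 0.4944 -0.4229] 1038 0.0009876898730041446 top [0.1387 0.1401] cap [ 0.4948 -0.4239  0.1518] 412 0.0005985580748017931 TCP-cap [ 0.0008 -0.0013  0.0324] need dxy [-0.0004  0.0011]
side lens [ 0.4925 -0.422 ] 968 0.0011632377194639026 top [0.1395 0.142 ] cap [ 0.4941 -0.4242  0.1538] 384 0.0007134645705561563 TCP-cap [ 0.0015 -0.001   0.0303] need dxy [-0.0016  0.0022]
scene lens w 0.055415036607368295 0.001810661913884391 cap w 0.05767434814718636 0.002244956199663802 lateral need (mm, left+) 0.5419301086329529
side lens w 0.05336690757859737 0.0004234776072546854 cap w 0.06365496427184404 0.0008633896392417081 lateral need (mm, left+) 2.57032656761815
lens xy [ 0.492  -0.4238] tcp [ 0.4955 -0.4251  0.1839] need move dxy [-0.0028 -0.0006]
t 15.75 P [ 0.4955 -0.4251  0.1839] j [-40.6013  28.8128   5.3537  66.3551  -0.0623  51.9027] gap 0.027949008763600534 F [ 0.4283 -0.5772 -0.2552]
scene lens [ 0.4945 -0.4228] 1050 0.00101021
[... 922 characters left out ...]
[0.1388 0.1401] cap [ 0.4945 -0.4237  0.1513] 416 0.0006640467182949927 TCP-cap [ 0.0009 -0.0014  0.0323] need dxy [-0.      0.0009]
side lens [ 0.4924 -0.4219] 962 0.001141757458079205 top [0.1401 0.1421] cap [ 0.4942 -0.4242  0.1533] 382 0.0006809899462850788 TCP-cap [ 0.0012 -0.0008  0.0303] need dxy [-0.0017  0.0023]
scene lens w 0.0553345572433244 0.001923089451731365 cap w 0.057231793893000926 0.0020969944497205755 lateral need (mm, left+) 1.3067760636335872
side lens w 0.05322292658965395 0.0003685423883139759 cap w 0.06366525185733844 0.0008614386442623295 lateral need (mm, left+) 2.49827265550966
lens xy [ 0.4921 -0.4234] tcp [ 0.4953 -0.425   0.1836] need move dxy [-0.0025  0.0004]
```

>>> {"method": "jog_arm", "body": {
  "increments": [
    [0.01,-0.04,0.1,0,0,0,0.3],
    [0,0,0.1,0,0,0,0.3],
    [0,0,0,0,0,0,0.3],
    [0,0,0,0,0,0,0.3]
  ]
}}

```text
time_s: 16.35
position: [0.4936, -0.4244, 0.1752]
orientation: [[0.044, 0.999, 0.001], [0.999, -0.044, -0.002], [-0.002, 0.001, -1.0]]
contact_force: [-0.4, 0.3, -0.1]
finger_gap: 0.0281
finger_force: 25.9
```

>>> {"method": "jog_arm", "body": {
  "increments": [
    [0,0,0.03,0,0,0,0.3],
    [0,0,0.03,0,0,0,0.3],
    [0,0,0,0,0,0,0.3]
  ]
}}

```text
time_s: 16.65
position: [0.4937, -0.4245, 0.173]
orientation: [[0.044, 0.999, 0.001], [0.999, -0.044, -0.002], [-0.002, 0.001, -1.0]]
contact_force: [0.0, 0.8, -0.7]
finger_gap: 0.028
finger_force: 25.9
```

>>> {"method": "jog_arm", "body": {
  "increments": [
    [0,0,0.03,0,0,0,0.3],
    [0,0,0.03,0,0,0,0.3],
    [0,0,0,0,0,0,0.3]
  ]
}}

```text
time_s: 16.95
position: [0.4937, -0.4244, 0.1705]
orientation: [[0.044, 0.999, 0.001], [0.999, -0.044, -0.002], [-0.002, 0.001, -1.0]]
contact_force: [-0.8, -0.3, -1.0]
finger_gap: 0.0282
finger_force: 25.9
```

>>> {"method": "jog_arm", "body": {
  "increments": [
    [0,0,0.03,0,0,0,0.3],
    [0,0,0.02,0,0,0,0.3],
    [0,0,0,0,0,0,0.3]
  ]
}}

```text
time_s: 17.25
position: [0.4937, -0.4245, 0.1685]
orientation: [[0.044, 0.999, 0.001], [0.999, -0.044, -0.002], [-0.002, 0.001, -1.0]]
contact_force: [-0.0, 0.7, -1.6]
finger_gap: 0.0284
finger_force: 25.9
```

>>> {"method": "jog_arm", "body": {
  "increments": [
    [0,0,0.03,0,0,0,0.3],
    [0,0,0.02,0,0,0,0.3],
    [0,0,0,0,0,0,0.3]
  ]
}}

```text
time_s: 17.55
position: [0.4937, -0.4245, 0.1665]
orientation: [[0.044, 0.999, 0.001], [0.999, -0.044, -0.002], [-0.002, 0.001, -1.0]]
contact_force: [-0.6, -0.6, -0.3]
finger_gap: 0.0276
finger_force: 25.9
```

No contact with the plug bottom below the rim top, so it is entering the mouth. I'll carry on.

>>> {"method": "jog_arm", "body": {
  "increments": [
    [0,0,0.03,0,0,0,0.3],
    [0,0,0.02,0,0,0,0.3],
    [0,0,0,0,0,0,0.3]
  ]
}}

```text
time_s: 17.85
position: [0.4937, -0.4245, 0.1645]
orientation: [[0.044, 0.999, 0.001], [0.999, -0.044, -0.002], [-0.002, 0.001, -1.0]]
contact_force: [0.1, -0.3, 0.1]
finger_gap: 0.0281
finger_force: 25.9
```

>>> {"method": "jog_arm", "body": {
  "increments": [
    [0,0,0.03,0,0,0,0.3],
    [0,0,0,0,0,0,0.3]
  ]
}}

```text
time_s: 18.05
position: [0.4937, -0.4245, 0.1634]
orientation: [[0.044, 0.999, 0.001], [0.999, -0.044, -0.002], [-0.002, 0.001, -1.0]]
contact_force: [0.5, -0.2, -0.5]
finger_gap: 0.0284
finger_force: 25.9
```

>>> {"method": "jog_arm", "body": {
  "increments": [
    [0,0,0.025,0,0,0,0.3],
    [0,0,0,0,0,0,0.3]
  ]
}}

```text
time_s: 18.25
position: [0.4937, -0.4245, 0.1624]
orientation: [[0.044, 0.999, 0.001], [0.999, -0.044, -0.002], [-0.002, 0.001, -1.0]]
contact_force: [-0.1, 0.8, -1.5]
finger_gap: 0.0279
finger_force: 25.9
```

>>> {"method": "jog_arm", "body": {
  "increments": [
    [0,0,0.025,0,0,0,0.3],
    [0,0,0,0,0,0,0.3]
  ]
}}

```text
time_s: 18.45
position: [0.4938, -0.4246, 0.1617]
orientation: [[0.044, 0.999, 0.002], [0.999, -0.044, -0.003], [-0.003, 0.002, -1.0]]
contact_force: [-0.3, 1.0, -0.2]
finger_gap: 0.0278
finger_force: 26.1
```

>>> {"method": "jog_arm", "body": {
  "increments": [
    [0,0,0.02,0,0,0,0.3],
    [0,0,0,0,0,0,0.3]
  ]
}}

```text
time_s: 18.65
position: [0.4939, -0.4246, 0.1617]
orientation: [[0.044, 0.999, 0.002], [0.999, -0.044, -0.003], [-0.003, 0.002, -1.0]]
contact_force: [-0.8, 1.6, 5.6]
finger_gap: 0.0282
finger_force: 27.0
```

Seated: contact at 5.6 N, at the predicted height. I'll release it gently while keeping a slight push.

>>> {"method": "jog_arm", "body": {
  "increments": [
    [0,0,0,0,0,0,0.3],
    [0,0,0.02,0,0,0,0.38],
    [0,0,0,0,0,0,0.42],
    [0,0,0,0,0,0,0.46],
    [0,0,0,0,0,0,0.5]
  ]
}}

```text
time_s: 19.15
position: [0.4937, -0.4245, 0.1594]
orientation: [[0.044, 0.999, 0.001], [0.999, -0.044, -0.002], [-0.002, 0.001, -1.0]]
contact_force: [0.5, -0.5, 0.2]
finger_gap: 0.0427
finger_force: 0.0
```

>>> {"method": "jog_arm", "body": {
  "increments": [
    [0,0,0,0,0,0,0.6],
    [0,0,0,0,0,0,0.7],
    [0,0,0,0,0,0,0.8],
    [0,0,0,0,0,0,0.8]
  ]
}}

```text
time_s: 19.55
position: [0.4937, -0.4245, 0.1598]
orientation: [[0.044, 0.999, 0.001], [0.999, -0.044, -0.002], [-0.002, 0.001, -1.0]]
contact_force: [-0.1, 0.3, -0.6]
finger_gap: 0.0682
finger_force: 0.0
```

>>> {"method": "jog_arm", "body": {
  "increments": [
    [0,0,-0.3,0,0,0,0.8],
    [0,0,-0.6,0,0,0,0.8],
    [0,0,-0.9,0,0,0,0.8],
    [0,0,-0.9,0,0,0,0.8],
    [0,0,0,0,0,0,0.8]
  ]
}}

```text
time_s: 20.05
position: [0.4958, -0.4262, 0.2752]
orientation: [[0.044, 0.999, 0.01], [0.999, -0.044, -0.01], [-0.01, 0.011, -1.0]]
contact_force: [0.9, -0.2, 0.4]
finger_gap: 0.068
finger_force: 0.0
```

```bash
python3 - <<'E'
from capfit import *
go()
i=get_image('wrist');fitcap(wpts(i).reshape(-1,3),i['pixels'].reshape(-1,3).astype(int),[.493,-.423,-.04,.130],.04)
j=get_image('side');fitcap(pts(j).reshape(-1,3),j['pixels'].reshape(-1,3).astype(int),[.493,-.423,-.04,.130],.04)
cv2.imwrite('pics/f.png',np.hstack([cv2.resize(i['pixels'],(440,330)),cv2.resize(j['pixels'][190:310,240:360],(330,330),interpolation=cv2.INTER_CUBIC)]))
E
```

```text
t 20.05 P [ 0.4958 -0.4262  0.2752] j [-40.6517  26.9823  15.8231  78.0249  -0.0602  51.852 ] gap 0.06802820984904641 F [ 0.8689 -0.1694  0.4159]
cap [ 0.4931 -0.4232] yaw -8.571093567704978 z 0.13025535500624288 n 436 2394 med 0.0004941832522505074
 top plane slope,z [-0.0024 -0.0019  0.1483]
cap [ 0.4927 -0.4233] yaw -1.5430625501973914 z 0.13165527605798324 n 64 354 med 0.0005859381063627895
 top plane slope,z [-0.0022  0.0108  0.1497]
```

View pics/f.png

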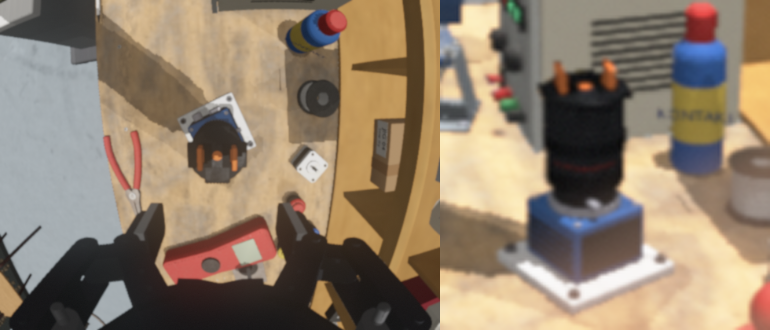

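The picture shows the cap level and flush on the rim at z 0.130, with its tabs apart and the gripper clear. I'm handing in.

```bash
python3 -c "
from h import *
print(job.sign_off())"
```

```text
the job is handed in; nothing more can be done
None
```

The job is handed in at about 20 s of robot time: images taken just before showed the dust cap level and flush in the lens mouth with both tabs sprung out and the gripper clear; no verdict came back.

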